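# Set out the chart easel's kickstand and hold the easel upright

## Task

The chart easel on the ward trolley is leaning forward on its stops with its kickstand folded up beside it. While the frame still leans there, flip the kickstand over the top so that it drops fully down behind the board; then take the frame by its top rail, bring it upright and keep holding it so, because it tips over by itself, and finish while still gripping it. Leave the bottles and other things on the trolley where they are.

Things in the scene. Friction and masses are not known exactly. Their poses are not given: they have to be found in the camera images.
- stand: foot plate of the chart easel, fixed to the trolley top: dark steel, 110 x 190 x 8 mm, with two hub blocks that carry the frame. Origin under its centre at the trolley top; its x axis points to the back of the easel (away from the board's printed face), y along the frame's hinge, z up. It carries the frame and the kickstand
- frame (a joint): tilt of the easel frame, rad: 0 upright, negative leans forward (towards -x of the stand, the robot's side), positive backward; stops at -0.35 and +0.10. Starts at the forward stop. Nearly free hinge, frame of 0.65 kg give or take 30 percent: let go, it tips over to the side it leans to; at upright it needs up to about 1 N at the rail
- frame_hinge (a point): middle of the frame's hinge line, 30 mm above the trolley top; hinge line along the stand's y
- rail_mid (a point): middle of the frame's top rail, on its centre line, 200 mm from the hinge. The frame is an inverted U of round steel tube 14 mm in diameter, 164 mm wide; rail straight for 114 mm along y. A blue chart board, 164 mm wide, covers its front from 20 to 136 mm above the hinge. Site z runs up along the uprights, x to the back
- kick_pivot (a point): pivot of the kickstand on the frame's side stub: 100 mm above the hinge and 115 mm to +y of the frame's middle; the kickstand turns about y in the plane through it, 34 mm outside the upright
- kick_foot (a point): centre of the kickstand's ball foot (rubber, 18 mm in diameter) at the end of its leg (round steel, 12 mm in diameter, 131 mm from pivot to foot centre, 0.09 kg). The leg is moved by gravity alone, with light friction; a push of a few tenths of a newton near the foot moves it; past the top it takes about 2 s to drop
- kickstand (a joint): angle of the kickstand on the frame, rad: 0 folded up (leg pointing up, leaning 0.15 rad farther forward than the frame), grows as it swings over the top, backward and down, to its stop at 2.79, fully down (leg pointing down and back, 0.5 rad from the uprights). With the frame at its forward stop the leg is straight up at 0.5: short of that it falls back, past it it drops
- bottle_a: brown glass bottle, 62 mm in diameter, 125 mm tall, standing behind the easel; origin under its centre
- bottle_b: the same kind of bottle, on the robot's right; origin under its centre
- bottle_c: the same kind of bottle, on the robot's right; origin under its centre
- tape: roll of white tape lying flat in front of the easel, 72 mm in diameter, 24 mm high; origin under its centre
- pump: white pump bottle, 72 mm in diameter, 175 mm tall, on the robot's left; origin under its centre
- cup: white plastic cup, 72 mm in diameter, 75 mm tall, on the robot's left; origin under its centre
- swabs: cardboard box of swabs, 120 x 70 x 45 mm, on the robot's left; origin under its centre

How it is judged:
On the way, in this order (a step that is already met when the one before it is completed fails the run):
1. the kickstand is fully down while the frame still leans forward (value of joint kickstand above 2.6 rad and value of joint frame below -0.2 rad), for 0.2 s.
2. the frame is upright, gripped by its top rail, the kickstand still down (value of joint frame between -0.06 and 0.06 rad and value of joint kickstand above 2.6 rad and contact force between the fingers and stand above 3 N and x of the grasp point in the frame of rail_mid between -0.035 and 0.035 m and y of the grasp point in the frame of rail_mid between -0.085 and 0.085 m and z of the grasp point in the frame of rail_mid between -0.05 and 0.05 m), for 0.2 s.
At the end, for the whole second after the job is handed in: frame upright within 0.06 rad and still, gripped at its top rail (contact over 3 N; TCP within 35 mm before or behind the rail, 50 mm above or below, 85 mm along it from its middle); kickstand above 2.6 of 2.79 rad; each bystander within 30 mm of its start (all of step 2 and velocity of joint frame between -0.05 and 0.05 rad/s and distance of each of bottle_a, bottle_b, bottle_c, tape, pump, cup, swabs from where it was at the start of the episode below 0.03 m); the arm keeps its last pose, push and grip.
It fails at once if a bottle or another thing on the trolley is moved by 30 mm (distance of any of bottle_a, bottle_b, bottle_c, tape, pump, cup, swabs from where it was at the start of the episode above 0.03 m).
It also fails if it takes over 53 s, if anything falls off the work surface, if the arm or the gripper's body presses on something with over 40 N, if the wrist force passes 120 N, or if a joint passes its speed limit or range.

## Robot

A 6-joint arm with a two-finger parallel gripper is mounted at the origin on the work surface. World frame = base frame: x ahead of the robot, y to its left, z up, the work surface at z = 0. Lengths are in m, angles in rad, forces in N, time in s.
With the tool pointing down it reaches from about 0.375 to 0.9 m from the base axis. Payload 3.1 kg.
Tool frame: the origin (TCP) lies between the finger pads, 19 mm behind the fingertips; this is the grasp point; z points along the fingers, y is the line along which they close (so a half turn about z gives the same grasp; the last joint's range is limited). The gripper opens to 87 mm and grips with 3 to 60 N. Pads are 19 mm wide; open, the fingers measure 117 mm over their backs; the gripper's body (75 mm by 190 mm) begins 51 mm behind the grasp point.
Start: joints at [1.065, 0.527, 1.433, -0, 1.181, -0.178], TCP at [0.201, 0.592, 0.241] pointing down, gripper open.
Joint ranges: [-3.08, 3.08], [-0.75, 2.2], [0.22, 2.44], [-1.43, 4.57], [0, 2.65], [-2.85, 2.85]. Speed limits (rad/s): [2.79, 2.79, 3.14, 3.14, 3.14, 3.14].

## Interface

Orientations are given as a unit quaternion [x, y, z, w].
In Python, from rig import robot gives the robot as it stands.
- The arm moves only by the tool move_arm, never from a script. Its argument "series" is text: rows parted by semicolons, each of 6 numbers parted by spaces: the shift along the tool's x, y, z in mm, then the turn, a rotation vector about the tool's x, y, z in degrees. In form: dx dy dz ax ay az; .... A call has 1 to 8 rows; each row is the pose to reach, as a shift and turn from the pose commanded when the call began, along the tool's axes at that moment; what a row does not reach only later rows make up. A row lasts 1/12 s, in which the tool goes at most 41.7 mm and 7.16 degrees, less where a joint would pass 70% of its speed; a pose out of reach is approached as far as the arm can. A call with a gripper value outside its range is refused whole. "jaw" is the opening, from 0 (shut) to 1 (fully open), set as the call begins (left out, the last holds). The fingers move at their own pace and stop on an object; "newtons" is the grip in N (left out, the last holds). Time passes only in rows, so rows that repeat a pose let the fingers close. It gives the time, the measured TCP pose, the force, the opening and the grip force at its end, in the units of the state.
- robot.get_obs(): the state, without advancing time (a new reading comes with each control period).
- robot.camera(name): name is "side" or "top"; returns a dict with "img" (480x640x3 uint8, red, green, blue), "mtx" (3x3 intrinsics, pixels), "world_to_cam" (4x4, takes a point from world to camera coordinates). Camera axes: x right, y down, z forward; pixel columns grow to the right and rows downward; lengths in m; the calibration is good to about 2 mm. A picture is of the moment at which its call begins. There is no depth.
- robot.hand_in(): hands the job in; it is judged then, once.
Trained networks look in a picture, given as the dict that the camera call returned (one of the last four; its "shot" number tells which), for a name from the list of things; names that differ only in an ending like _2 or _b are one class to them, and where a whole thing is asked for, a point or a joint stands for the part that bears it (a point fixed in the world has none). Each returns a list of dicts, best first, with "p" (0 to 1); they miss things now and then, are a little off and sometimes report something else, mostly with a low value. They report only what shows in the picture. A call takes as long as a camera call.
- robot.search_frame(picture, thing): "xyz" ([x, y, z] in m, in world coordinates, good to about 4 mm: the middle of the surface that is visible of it).
- robot.tip_of(picture, thing): "xyz" ([x, y, z] in m, in world coordinates, good to about 4 mm: a listed point, or the origin of a listed thing).
The state is a dict: "time": time; "q": joint angles; "joint_velocities": joint speeds; "joint_torque": joint torques, N m; "position": TCP position; "tool_rot": TCP orientation; "ft_force": force on the tool from outside, world axes, zero at the start; "moment": the same for the moment, N m; "grip_width": finger opening in m; "grip_force": force on a finger pad.
Only numpy, scipy, OpenCV 4.12 (cv2) and the standard library are available. Lean on these libraries where they do the work, as an engineer would, in place of code of your own. Each camera call takes 0.05 s, during which the arm holds its last target. There are 200 camera calls.

## Working session

There is one attempt and no reset: what is moved stays moved. The work goes in short steps, Python scripts to look and compute and a tool call to move; the robot and the scene stay as the last step left them, time stands still between calls to the robot, and variables do not carry over. Pictures are saved under pics/ and viewed, at most 10 in all, crops included, and the job is handed in when it is done.

Besides the shell and the picture viewer there is one more tool, called after "Call:" as name(argument=value, ...) on one line, values as JSON. move_arm: Moves the arm, as the interface text tells. Its arguments: {"type":"object","properties":{"series":{"type":"string"},"jaw":{"type":"number"},"newtons":{"type":"number"}},"required":["series"]}

```bash
mkdir -p pics; ls
python3 - <<'E'
from rig import robot
import cv2,numpy as np
o=robot.get_obs(); print(o['time'],o['position'],o['tool_rot'])
for c in ['side','top']:
    p=robot.camera(c); cv2.imwrite(f'pics/{c}0.png',p['img'][:,:,::-1])
    W=np.linalg.inv(p['world_to_cam']); print(c,W[:3,3].round(3),W[:3,2].round(2))
    for n in ['stand','frame_hinge','rail_mid','kick_pivot','kick_foot','bottle_a','tape','pump','cup','swabs']:
        print(n,[(np.round(d['xyz'],3).tolist(),round(d['p'],2)) for d in robot.tip_of(p,n)[:3]])
E
```

```text
pics
0.0 [0.20025463 0.59130069 0.24024584] [ 1.62668759e-01  9.86680106e-01 -1.05136402e-03 -3.70345966e-04]
side [ 0.455 -1.071  1.047] [ 0.07  0.77 -0.64]
stand [([0.602, -0.001, 0.0], 0.86), ([0.612, -0.438, 0.005], 0.51)]
frame_hinge [([0.604, 0.003, 0.029], 0.97)]
rail_mid [([0.532, 0.009, 0.216], 0.6)]
kick_pivot [([0.578, 0.115, 0.122], 0.71), ([0.454, -0.044, 0.003], 0.7)]
kick_foot [([0.515, 0.123, 0.242], 0.62)]
bottle_a [([0.611, -0.436, 0.002], 0.94), ([0.704, -0.081, 0.0], 0.83), ([0.396, -0.43, 0.002], 0.83)]
tape [([0.704, -0.079, -0.0], 0.42)]
pump [([0.527, 0.436, -0.001], 0.87)]
cup [([0.65, 0.385, 0.001], 0.96)]
swabs [([0.356, 0.431, -0.003], 0.83)]
top [ 0.422 -0.028  1.608] [ 0.09  0.01 -1.  ]
stand [([0.601, 0.006, 0.003], 0.92)]
frame_hinge [([0.602, 0.001, 0.028], 0.76)]
rail_mid [([0.532, 0.003, 0.219], 0.85), ([0.523, 0.431, -0.003], 0.4)]
kick_pivot [([0.576, 0.122, 0.121], 0.57), ([0.524, 0.434, -0.004], 0.24)]
kick_foot [([0.599, 0.003, 0.003], 0.55), ([0.519, 0.131, 0.237], 0.49)]
bottle_a [([0.402, -0.43, 0.003], 0.9), ([0.606, -0.439, 0.005], 0.81), ([0.711, -0.08, -0.001], 0.73)]
tape [([0.456, -0.043, -0.002], 0.78), ([0.397, -0.431, 0.006], 0.54)]
pump [([0.524, 0.436, -0.004], 0.61)]
cup [([0.648, 0.385, 0.005], 0.95)]
swabs [([0.361, 0.427, 0.001], 0.87), ([0.601, 0.002, 0.027], 0.64)]
```

View pics/side0.png

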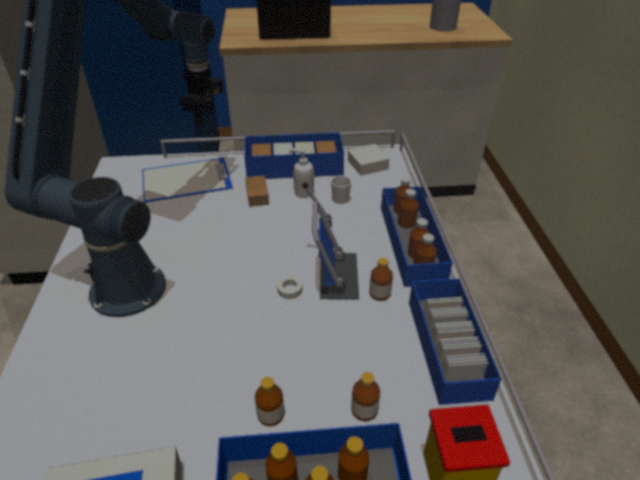

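View pics/top0.png

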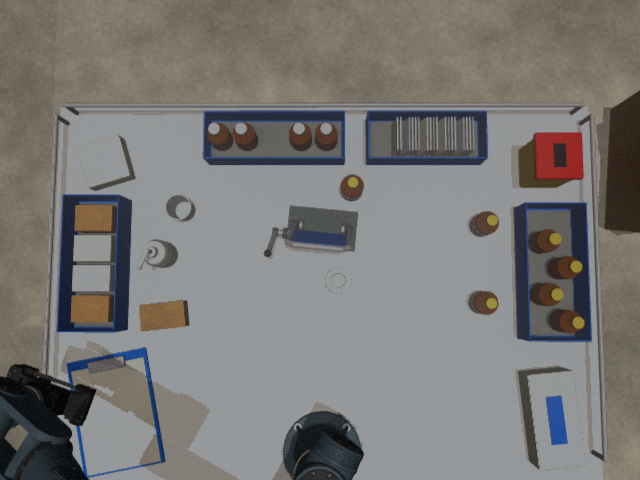

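```bash
cat > h.py <<'E'
from rig import robot
import numpy as np
from scipy.spatial.transform import Rotation as R
YAW=-4.0
def goto(x,y,z,yaw=YAW,pitch=0):
    """tool shift (mm) and turn (deg) to a pose pointing down, tool y at world yaw"""
    o=robot.get_obs(); Rc=R.from_quat(o['tool_rot'])
    a=np.radians(yaw); ty=np.array([np.cos(a),np.sin(a),0]); tz=np.array([0,0,-1.]); tx=np.cross(ty,tz)
    Rt=R.from_matrix(np.c_[tx,ty,tz])
    d=Rc.inv().apply(np.array([x,y,z])-o['position'])*1000
    r=(Rc.inv()*Rt).as_rotvec(degrees=True)
    print('t',round(o['time'],2),'pos',o['position'].round(4),'F',o['ft_force'].round(1),'w',round(o['grip_width'],4),'->',d.round(1),r.round(1))
E
python3 -c "
from h import *
goto(.445,.13,.245)"
```

```text
t 1.1 pos [0.2006 0.5919 0.2413] F [-0.4 -0.1 -0.2] w 0.0866 -> [-379.8 -359.    -3.7] [ 0.   0.  75.3]
```

Call:
move_arm(series="-190 -179 0 0 0 38;-190 -179 0 0 0 38;-190 -179 0 0 0 38;-190 -179 0 0 0 38;-190 -179 0 0 0 38;-190 -179 0 0 0 38;-190 -179 0 0 0 38;-190 -179 0 0 0 38", jaw=0, newtons=20)

```text
time: 1.77
position: [0.3244, 0.3592, 0.2415]
tool_rot: [0.477, 0.879, -0.0, 0.0]
ft_force: [0.2, 0.4, 0.5]
grip_width: 0.0416
grip_force: 0.0
```

```bash
python3 -c "
from h import *
goto(.445,.13,.236)"
```

```text
t 1.77 pos [0.3244 0.3592 0.2415] F [0.2 0.4 0.5] w 0.0416 -> [-257.9  -23.8    5.6] [ 0.  0. 37.]
```

Call:
move_arm(series="-258 -24 6 0 0 37;-258 -24 6 0 0 37;-258 -24 6 0 0 37;-258 -24 6 0 0 37;-258 -24 6 0 0 37;-258 -24 6 0 0 37;-258 -24 6 0 0 37;-258 -24 6 0 0 37")

```text
time: 2.43
position: [0.4467, 0.1316, 0.2354]
tool_rot: [0.731, 0.683, 0.001, 0.0]
ft_force: [1.0, 1.5, -0.1]
grip_width: 0.001
grip_force: 0.0
```

Run:
```python
from h import *
import cv2
goto(.445,.13,.236)
for c in ['side','top']:
    p=robot.camera(c)
    for n in ['kick_foot','kick_pivot','rail_mid','frame_hinge']:
        print(c,n,[(np.round(d['xyz'],3).tolist(),round(d['p'],2)) for d in robot.tip_of(p,n)[:2]])
    im=p['img'][:,:,::-1]; 
    if c=='top': im=im[160:310,200:400]
    else: im=im[140:310,230:430]
    cv2.imwrite(f'pics/{c}1.png',cv2.resize(im,None,fx=3,fy=3))
goto(.445,.13,.236)
```

```text
t 2.43 pos [0.4467 0.1316 0.2354] F [ 1.   1.5 -0.1] w 0.001 -> [-1.7 -1.6 -0.7] [ 0.1 -0.   0.1]
side kick_foot [([0.518, 0.124, 0.239], 0.56)]
side kick_pivot []
side rail_mid [([0.532, 0.01, 0.215], 0.63)]
side frame_hinge [([0.604, 0.002, 0.03], 0.57)]
top kick_foot [([0.516, 0.128, 0.238], 0.66)]
top kick_pivot [([0.576, 0.119, 0.12], 0.89)]
top rail_mid [([0.533, 0.008, 0.22], 0.72)]
top frame_hinge [([0.604, 0.001, 0.03], 0.87)]
t 2.93 pos [0.4442 0.1334 0.2353] F [-0.1 -0.6  0.4] w 0.0004 -> [-3.3  1.  -0.7] [ 0.  -0.   0.4]
```

View pics/top1.png

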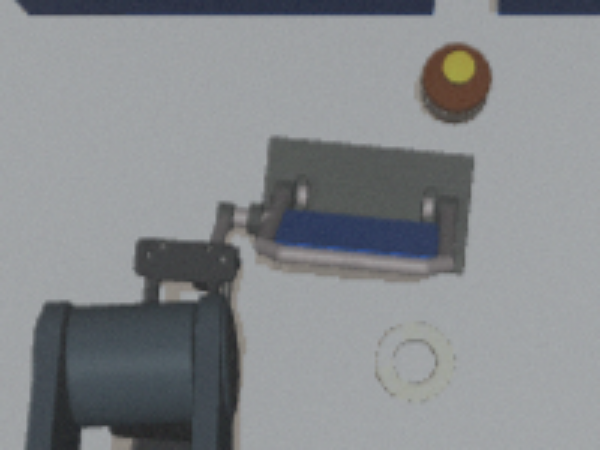

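The gripper stands right in front of the kickstand foot (crop pixel about 205,285), the frame is untouched. Pushing along the stand's x.

Call:
move_arm(series="-2 25 0 0 0 0;-2 40 0 0 0 0;-2 53 0 0 0 0;-2 66 0 0 0 0;-2 79 0 0 0 0;-2 92 0 0 0 0;-2 103 0 0 0 0;-2 114 0 0 0 0")

```text
time: 3.6
position: [0.5586, 0.1234, 0.2352]
tool_rot: [0.73, 0.684, -0.0, -0.0]
ft_force: [-0.2, -0.1, 1.2]
grip_width: 0.0001
grip_force: 0.1
```

```bash
cat > see.py <<'E'
from h import *
import sys
goto(.59,.12,.236)
for c in ['side','top']:
    p=robot.camera(c)
    for n in ['kick_foot','rail_mid']:
        print(c,n,[(np.round(d['xyz'],3).tolist(),round(d['p'],2)) for d in robot.tip_of(p,n)[:2]])
E
python3 see.py
```

```text
t 3.6 pos [0.5586 0.1234 0.2352] F [-0.2 -0.1  1.2] w 0.0001 -> [-1.3 31.6 -0.8] [-0.  -0.   0.3]
side kick_foot [([0.582, 0.119, 0.257], 0.68)]
side rail_mid [([0.533, 0.01, 0.216], 0.9)]
top kick_foot []
top rail_mid [([0.528, 0.006, 0.218], 0.66)]
```

Foot is at the top; push on past.

Call:
move_arm(series="0 10 0 0 0 0;0 20 0 0 0 0;0 30 0 0 0 0;0 40 0 0 0 0;0 40 0 0 0 0;0 40 0 0 0 0;0 40 0 0 0 0;0 40 0 0 0 0")

```text
time: 4.57
position: [0.5975, 0.1206, 0.235]
tool_rot: [0.73, 0.684, -0.0, -0.0]
ft_force: [0.8, 0.6, -0.1]
grip_width: 0.0004
grip_force: 0.0
```

```bash
python3 see.py
```

```text
t 4.57 pos [0.5975 0.1206 0.235 ] F [ 0.8  0.6 -0.1] w 0.0004 -> [-1.  -7.5 -1. ] [-0.1  0.   0.3]
side kick_foot [([0.704, 0.104, 0.162], 0.73)]
side rail_mid [([0.533, 0.006, 0.217], 0.97)]
top kick_foot []
top rail_mid [([0.531, 0.007, 0.22], 0.71)]
```

Call:
move_arm(series="0 -5 -35 0 0 0;0 -10 -65 0 0 0;0 -10 -75 0 0 0;-30 -30 -75 0 0 0;-60 -50 -75 0 0 0;-95 -58 -75 0 0 0;-115 -58 -75 0 0 0;-115 -58 -75 0 0 0", jaw=1)

```text
time: 5.53
position: [0.5321, 0.0062, 0.3102]
tool_rot: [0.731, 0.682, -0.001, 0.001]
ft_force: [1.1, -0.1, -0.1]
grip_width: 0.0459
grip_force: 0.0
```

```bash
python3 see.py; python3 -c "
from h import *
goto(.534,.007,.218)"
```

```text
t 5.53 pos [0.5321 0.0062 0.3102] F [ 1.1 -0.1 -0.1] w 0.0459 -> [117.7  49.9  74. ] [0.  0.1 0.1]
side kick_foot [([0.675, 0.111, 0.036], 0.55)]
side rail_mid [([0.534, 0.012, 0.216], 0.62)]
top kick_foot [([0.676, 0.112, 0.035], 0.61)]
top rail_mid []
t 5.83 pos [0.5329 0.0106 0.3101] F [ 0.8 -1.   0.1] w 0.0697 -> [-3.6  1.3 92. ] [-0.  -0.   0.4]
```

The kickstand is fully down (foot at predicted stop position). Lowering onto the rail.

Call:
move_arm(series="-3 2 0 0 0 0;-3 2 0 0 0 0;-3 2 10 0 0 0;-3 2 35 0 0 0;-3 2 60 0 0 0;-3 2 80 0 0 0;-3 2 91 0 0 0;-3 2 91 0 0 0")

```text
time: 6.5
position: [0.5323, 0.007, 0.2158]
tool_rot: [0.73, 0.684, -0.002, -0.003]
ft_force: [-0.8, 0.6, -0.9]
grip_width: 0.0871
grip_force: 0.0
```

Call:
move_arm(series="0 0 0 0 0 0;0 0 0 0 0 0;0 0 0 0 0 0;0 0 0 0 0 0;0 0 0 0 0 0;0 0 0 0 0 0;0 0 0 0 0 0;0 0 0 0 0 0", jaw=0, newtons=15)

```text
time: 7.17
position: [0.5346, 0.0064, 0.2195]
tool_rot: [0.73, 0.684, 0.0, 0.0]
ft_force: [-0.1, 0.8, 0.5]
grip_width: 0.0419
grip_force: 0.0
```

Call:
move_arm(series="0 0 0 0 0 0;0 0 0 0 0 0;0 0 0 0 0 0;0 0 0 0 0 0")

```text
time: 7.5
position: [0.5342, 0.0064, 0.2192]
tool_rot: [0.73, 0.684, -0.0, -0.0]
ft_force: [-1.1, -0.8, 0.5]
grip_width: 0.0148
grip_force: 0.8
```

```bash
python3 see.py; python3 -c "
from h import *
goto(.6035,.002,.23)"
```

```text
t 7.5 pos [0.5342 0.0064 0.2192] F [-1.1 -0.8  0.5] w 0.0148 -> [116.9  48.3 -16.9] [-0.1 -0.   0.3]
side kick_foot [([0.681, 0.109, 0.038], 0.5)]
side rail_mid [([0.535, 0.009, 0.216], 0.56)]
top kick_foot [([0.576, 0.122, 0.122], 0.69), ([0.675, 0.114, 0.03], 0.5)]
top rail_mid []
t 7.8 pos [0.5342 0.0065 0.2192] F [-1.3 -0.2  0.9] w 0.0133 -> [  0.   69.5 -10.8] [-0.  -0.   0.3]
```

Call:
move_arm(series="0 0 0 0 0 0;0 5 -1.6 0 0 0;0 9.5 -3.2 0 0 0;0 14.5 -4.6 0 0 0;0 19 -5.8 0 0 0;0 24 -7 0 0 0;0 29 -8 0 0 0;0 34 -8.9 0 0 0")

```text
time: 8.47
position: [0.5693, 0.0034, 0.2283]
tool_rot: [0.73, 0.684, -0.0, 0.001]
ft_force: [-1.8, -4.2, 1.7]
grip_width: 0.0138
grip_force: 15.0
```

Call:
move_arm(series="0 5 -0.8 0 0 0;0 10 -1.4 0 0 0;0 15 -2 0 0 0;0 20 -2.4 0 0 0;0 25 -2.7 0 0 0;0 30 -2.9 0 0 0;0 33.5 -2.9 0 0 0;0 34.5 -2.9 0 0 0")

```text
time: 9.13
position: [0.6044, 0.0007, 0.2311]
tool_rot: [0.73, 0.684, -0.0, 0.001]
ft_force: [-0.9, -5.8, 1.0]
grip_width: 0.0136
grip_force: 15.0
```

```bash
sed -i "s/'rail_mid'\]/'rail_mid','frame_hinge','kick_pivot']/" see.py
cat >> see.py <<'E'
    cv2.imwrite(f'pics/{c}3.png',cv2.resize(p['img'][130:310,200:440,::-1],None,fx=3,fy=3))
print(robot.get_obs())
E
sed -i '1i import cv2' see.py; python3 see.py
```

```text
t 9.13 pos [0.6044 0.0007 0.2311] F [-0.9 -5.8  1. ] w 0.0136 -> [118.1 -22.2  -5.2] [0.1 0.1 0.3]
side kick_foot [([0.674, 0.109, 0.018], 0.56)]
side rail_mid [([0.606, 0.002, 0.229], 0.64)]
side frame_hinge [([0.603, 0.004, 0.032], 0.77)]
side kick_pivot [([0.616, 0.115, 0.126], 0.67)]
top kick_foot [([0.677, 0.116, 0.012], 0.59)]
top rail_mid []
top frame_hinge [([0.676, 0.112, 0.01], 0.4)]
top kick_pivot [([0.612, 0.116, 0.124], 0.72), ([0.709, -0.081, -0.001], 0.56)]
{'time': 9.6333, 'q': array([-0.18273679,  0.50987921,  1.49932388, -0.0020778 ,  1.13063883,
       -0.11686611]), 'joint_velocities': array([ 0.00077489, -0.00132992,  0.00025525,  0.00039591,  0.00138793,
        0.00147195]), 'joint_torque': array([  3.40503126, -42.43333697, -17.06733048,   1.4883247 ,
        -0.09162318,  -0.13071039]), 'position': array([0.60389783, 0.00073194, 0.23106227]), 'tool_rot': array([ 7.29705258e-01,  6.83760621e-01, -2.36980420e-04,  1.26261651e-03]), 'ft_force': array([-1.55089418, -5.7043964 ,  0.16071007]), 'moment': array([-1.04832463,  0.37443197, -0.17048383]), 'grip_force': 14.98697429895401, 'grip_width': 0.013454593246181404}
```

View pics/side3.png

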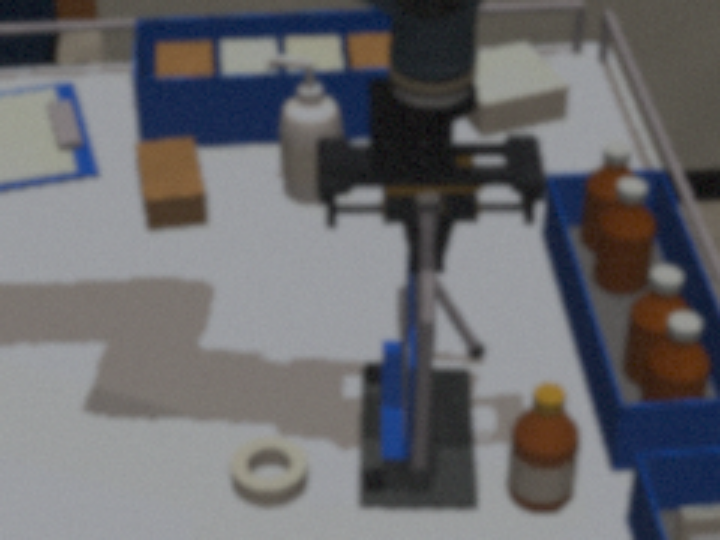

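The frame is upright between the fingers (crop pixel 425,300), the kickstand is down behind it (475,350), and the tape and bottle are in place.

Call:
move_arm(series="0 0 0 0 0 0;0 0 0 0 0 0;0 0 0 0 0 0;0 0 0 0 0 0")

```text
time: 9.97
position: [0.6039, 0.0007, 0.231]
tool_rot: [0.73, 0.684, -0.0, 0.001]
ft_force: [-0.5, -5.3, 0.7]
grip_width: 0.0134
grip_force: 15.0
```

```bash
python3 -c "
from rig import robot
print(robot.hand_in())"
```

```text
the job is handed in; nothing more can be done
None
```

I flipped the kickstand fully down while the frame still leaned forward, then brought the frame upright and handed the job in at about 10 s, still gripping the top rail at 15 N; the hand-in returned no verdict.

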